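# Lock the painting turntable

## Robot

A 7-joint arm with a two-finger parallel gripper is mounted at the origin on a cart in front of the work surface, level with it; the furniture and walls round the work are solid. World frame = base frame: x ahead of the robot, y to its left, z up, the work surface at z = 0. Lengths are in m, angles in rad, forces in N, time in s.
With the tool pointing down it reaches from about 0.425 to 0.875 m from the base axis. Payload 4.7 kg.
Tool frame: the origin (TCP) lies midway between the tips of the shut fingers; the grasp point (between the pads) lies 19 mm behind it (ctrl.grip_point_offset is the distance from the TCP to the grasp point, in m); z points along the fingers, y is the line along which they close (so a half turn about z gives the same grasp; the last joint's range is limited). The gripper opens to 87 mm and grips with 3 to 60 N. Pads are 19 mm wide; open, the fingers measure 117 mm over their backs; the gripper's body (75 mm by 190 mm) begins 51 mm behind the grasp point.
Start: joints at [-1.262, 0.321, -0.07, 1.45, 0.023, 1.371, -0.057], TCP at [0.189, 0.622, 0.223] pointing down, gripper open.
Joint ranges: [-2.86, 2.86], [-0.3, 2.09], [-1.38, 1.24], [0.06, 2.45], [-1.56, 4.7], [0.09, 2.05], [-2.69, 2.69]. Speed limits (rad/s): [2.57, 2.57, 3.14, 3.14, 3.14, 3.14, 3.14].

## Interface

Orientations are given as a rotation vector (axis times angle).
In Python, from bench import ctrl gives the robot as it stands.
- The arm moves only by the tool move_arm, never from a script. Its argument "increments" is text: rows parted by semicolons, each of 7 numbers parted by spaces: the shift along the world's x, y, z in mm, then the turn, a rotation vector about the world's x, y, z in degrees, then the closure in counts, from 0 (fully open) to 255 (shut). A call has exactly 8 rows; each row shifts and turns the commanded pose from where the row before left it; what a row does not reach is not made up. A row lasts 1/12 s, in which the tool goes at most 41.7 mm and 7.16 degrees, less where a joint would pass 70% of its speed; a pose out of reach is approached as far as the arm can. A call with a gripper value outside its range is refused whole. The fingers move at their own pace and stop on an object; "grip_force" is the grip in N (left out, the last holds). Time passes only in rows, so rows that do not move let the fingers close, or fill a call up. It gives the time, the measured TCP pose, the force, the opening and the grip force at its end, in the units of the state.
- ctrl.get_state(): the state, without advancing time (a new reading comes with each control period).
- ctrl.get_image(name): name is "scene" or "top" or "wrist"; returns a dict with "frame" (420x560x3 uint8, red, green, blue), "depth" (420x560 float32, m along the optical axis (not along the pixel's ray), 0 where there is no reading), "fx", "fy", "cx", "cy" (pixels), "position" and "orientation" of the camera in the world. Camera axes: x right, y down, z forward; pixel columns grow to the right and rows downward; lengths in m; the calibration is good to about 2 mm. A picture is of the moment at which its call begins.
- ctrl.close_job(): hands the job in; it is judged then, once.
Trained networks look in a picture, given as the dict that the camera call returned (one of the last four; its "shot" number tells which), for a name from the list of things; names that differ only in an ending like _2 or _b are one class to them, and where a whole thing is asked for, a point or a joint stands for the part that bears it (a point fixed in the world has none). Each returns a list of dicts, best first, with "score" (0 to 1); they miss things now and then, are a little off and sometimes report something else, mostly with a low value. They report only what shows in the picture. A call takes as long as a camera call. They do not tell look-alikes from the thing itself.
- ctrl.find_in(target, picture): "centre" ([x, y, z] in m, in world coordinates, good to about 4 mm: the middle of the surface that is visible of it).
- ctrl.silhouettes(target, picture): "region" (420x560 bool, what is visible of it).
The state is a dict: "time": time; "joint_positions": joint angles; "qd": joint speeds; "joint_torque": joint torques, N m; "position": TCP position; "tool_rot": TCP orientation; "ft_force": force on the tool from outside, world axes, zero at the start; "torque": the same for the moment, N m; "grip_width": opening from 0.0 (shut) to 1.0 (fully open); "grip_force": force on a finger pad.
Only numpy, scipy, OpenCV 4.12 (cv2) and the standard library are available. Lean on these libraries where they do the work, as an engineer would, in place of code of your own. Each camera call takes 0.05 s, during which the arm holds its last target. There are 200 camera calls.

## Task

The round metal plate of the painting turntable stands raised on its stiff collar. Without lifting or tipping it, push it round with a fingertip (against its upright peg is easiest) until the notch in its rim is over the lug on the black foot, then press down on the hub in the middle until the plate sits fully home on the foot with the lug in the notch, and take the hand away. Leave the things standing around where they are.

Things in the scene. Friction and masses are not known exactly. Their poses are not given: they have to be found in the camera images.
- foot: Fixed foot of the turntable: flat black disc 140 mm across, 14 mm thick, with a 14 mm upright steel spindle in its middle (hidden in the plate's hub) and a steel lug near its edge. Origin: centre of the underside, on the turning axis; x axis points to the lug, z up. Place and yaw vary, but it does not move.
- lug (a point): Middle of the top of the lug, a steel block 8 mm wide (6 mm at the top), reaching from 46 to 66 mm from the axis; its top is 22 mm above the work surface. The outer 10 mm show beyond the plate's rim from above.
- plate: Loose round steel plate with ribbed rim, 112 mm across, 8 mm thick, 0.15 to 0.3 kg. Turns on the spindle (1 mm play) either way without end and stays where left. Origin: centre of the underside; z up, x towards the notch. Underside at first 23 mm above the work surface, 1 mm above the lug; seated 14 mm, lying on the foot. It goes down only with the notch over the lug (within 0.04 rad).
- notch (a point): Middle of the only gap in the rim, at the plate's top face, 50 mm from the axis. The notch is 13 mm wide, open to the outside, its inner end 44 mm from the axis.
- finger_peg (a point): Top of the upright round steel peg on the plate, 11 mm thick, standing 28 mm above the plate's top face, 40 mm from the axis, across the axis from the notch (15 mm wide flange round its lowest 2 mm). There are 18 mm between peg and hub.
- hub_top (a point): Middle of the flat top of the hub, 32 mm across, 28 mm above the plate's underside: the place to press.
- collar (a joint): Slide of the brass collar (68 mm across) on which the plate rests: 0 raised, 0.009 m when the plate is seated. About 7 N (less the plate's weight) moves it down, it has no spring and stays where it is pushed.
- putty_tin: Bystander: low round grey tin, 54 mm across, 26 mm high, in front of the turntable. Origin: centre of the underside.
- sanding_stick: Bystander: flat dark sanding stick 150x20x5 mm, right front. Origin: centre of the underside.
- side_cutters: Bystander: side cutters with red grips lying flat, 126x43x12 mm, at the left. Origin: centre of the underside.
- glue_bottle: Bystander: white bottle with a long nozzle, 36 mm across, 102 mm high, behind the turntable. Origin: centre of the underside.
- medium_bottle: Bystander: white bottle, 42 mm across, 97 mm high, behind the turntable. Origin: centre of the underside.
- paint_tan: Bystander: small capped tan dropper bottle, 25 mm across, 87 mm high, far left. Origin: centre of the underside.
Mind the look-alikes: they are no part of the job. Of the things like the plate, leave any that is pink; of the rest the smaller one is meant.

How it is judged:
At the end, for the whole second after the job is handed in: The plate lies at rest and level (within 0.05 rad) on the foot, its underside within 2.5 mm of the foot's top, centred within 4 mm, with the notch round the lug (within 4 mm sideways) and the collar pushed down (z of plate in the frame of foot between 0.012 and 0.0165 m and x of notch in the frame of foot above 0.045 m and y of notch in the frame of foot between -0.004 and 0.004 m and angle between plate's own z axis and vertical below 0.05 rad and horizontal distance between plate and foot below 0.004 m and linear speed of plate below 0.01 m/s and value of joint collar above 0.007 m); the robot touches nothing.
It fails at once if the plate is lifted more than 6 mm above its raised position (z of plate in the frame of foot above 0.029 m).
It fails at once if the plate is tipped by more than 0.25 rad (angle between plate's own z axis and vertical above 0.25 rad).
It fails at once if a bystander is moved more than 20 mm or knocked over (distance of any of putty_tin, sanding_stick, side_cutters, glue_bottle, medium_bottle, paint_tan from where it was at the start of the episode above 0.02 m or angle between any of glue_bottle, medium_bottle, paint_tan's own z axis and vertical above 0.5 rad).
It also fails if it takes over 48 s, if anything falls off the work surface, if the arm or the gripper's body presses on something with over 40 N, if the wrist force passes 120 N, or if a joint passes its speed limit or range.

## Working session

There is one attempt and no reset: what is moved stays moved. The work goes in short steps, Python scripts to look and compute and a tool call to move; the robot and the scene stay as the last step left them, time stands still between calls to the robot, and variables do not carry over. Pictures are saved under pics/ and viewed, at most 10 in all, crops included, and the job is handed in when it is done.

Besides the shell and the picture viewer there is one more tool, called as name(argument=value, ...) on one line, values as JSON. move_arm: Moves the arm, as the interface text tells. Its arguments: {"type":"object","properties":{"increments":{"type":"string"},"grip_force":{"type":"number"}},"required":["increments"]}

```bash
mkdir -p pics; cat > h.py <<'E'
import numpy as np, cv2
from scipy.spatial.transform import Rotation as R
from bench import ctrl
def rot(o):
    o=np.array(o,float)
    return o if o.shape==(3,3) else (R.from_rotvec(o).as_matrix() if o.size==3 else R.from_quat(o).as_matrix())
def cloud(p):
    d=p["depth"]; v,u=np.indices(d.shape)
    c=np.stack([(u-p["cx"])/p["fx"]*d,(v-p["cy"])/p["fy"]*d,d],-1)
    return c@rot(p["orientation"]).T+np.array(p["position"])
def pix(p,X):
    c=(np.array(X)-np.array(p["position"]))@rot(p["orientation"]); return p["fx"]*c[...,0]/c[...,2]+p["cx"],p["fy"]*c[...,1]/c[...,2]+p["cy"]
E
python3 - <<'E'
from h import *
t=ctrl.get_image("top"); print(t["orientation"],t["position"],t["fx"])
s=ctrl.get_image("scene")
cv2.imwrite("pics/a.png",cv2.resize(t["frame"][:,:,::-1],(800,600))); cv2.imwrite("pics/s.png",s["frame"][:,:,::-1])
for n in ["foot","plate","lug","notch","finger_peg","hub_top","putty_tin","glue_bottle","medium_bottle"]:
    for r in ctrl.find_in(n,t)[:4]: print(n,round(r["score"],2),np.round(r["centre"],3),np.round(pix(t,r["centre"])))
E
```

```text
[-2.1616311   2.16521277 -0.11921792] [0.45451572 0.16132056 1.2900661 ] 451.77219080755975
foot 0.56 [0.518 0.105 0.014] [307. 237.]
plate 0.61 [0.486 0.3   0.009] [238. 248.]
plate 0.59 [0.522 0.099 0.033] [309. 235.]
plate 0.58 [0.612 0.573 0.004] [143. 204.]
lug 0.84 [0.521 0.099 0.015] [309. 235.]
notch 0.97 [0.487 0.301 0.014] [237. 247.]
notch 0.78 [0.521 0.103 0.034] [307. 235.]
notch 0.58 [0.609 0.577 0.013] [141. 205.]
finger_peg 0.96 [0.522 0.102 0.033] [308. 235.]
finger_peg 0.79 [0.488 0.296 0.015] [239. 247.]
finger_peg 0.57 [0.61  0.579 0.012] [140. 204.]
hub_top 0.86 [0.615 0.575 0.01 ] [142. 203.]
hub_top 0.78 [0.519 0.103 0.03 ] [307. 236.]
hub_top 0.77 [0.49  0.303 0.015] [236. 246.]
putty_tin 0.87 [ 0.38  -0.023  0.023] [353. 286.]
putty_tin 0.22 [0.524 0.1   0.031] [308. 234.]
glue_bottle 0.58 [0.757 0.129 0.06 ] [298. 150.]
medium_bottle 0.81 [0.751 0.022 0.059] [337. 152.]
```

View pics/a.png

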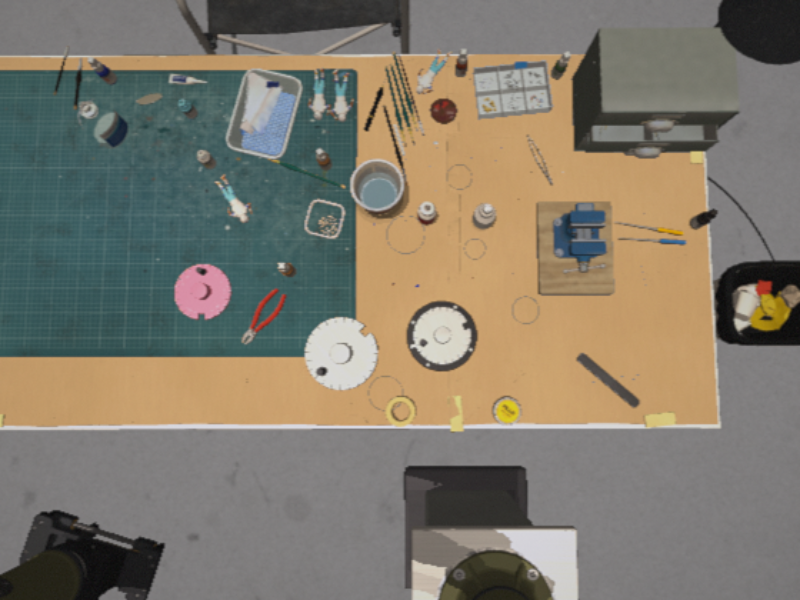

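View pics/s.png

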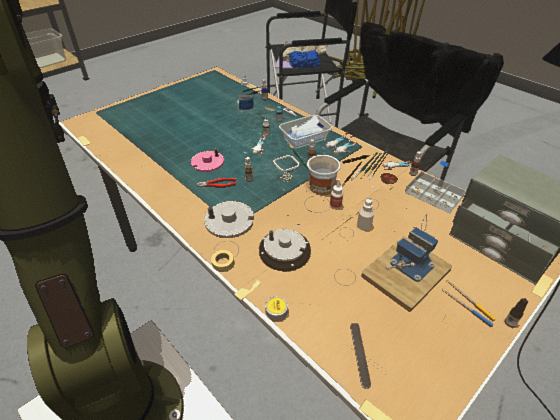

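Candidates in the 800x600 top view are the pink plate (203,291), the larger white plate (341,353) and the smaller white plate on the black foot (442,336). The last one fits: it isn't pink, it's the smaller of the rest, and it stands on a foot. I'll confirm with an enlarged crop.

```bash
python3 - <<'E'
from h import *
t=ctrl.get_image("top"); c=cloud(t)
f=t["frame"][:,:,::-1]
cv2.imwrite("pics/b.png",cv2.resize(f[200:270,265:355],(792,616),interpolation=cv2.INTER_CUBIC)[:600])
# hub top: points at z 0.045-0.058 near
m=(np.hypot(c[...,0]-.52,c[...,1]-.1)<.08)
for lo,hi in[(.04,.049),(.049,.056),(.056,.07),(.026,.036),(.008,.02)]:
    k=m&(c[...,2]>lo)&(c[...,2]<hi); print(lo,k.sum(),c[k].mean(0),c[k].min(0),c[k].max(0))
k=m&(c[...,2]>.042);print(np.round(np.c_[np.argwhere(k),c[k]],3))
print(ctrl.get_state())
E
```

```text
0.04 33 [0.52198504 0.10062739 0.04707018] [0.50678918 0.08608367 0.04063319] [0.53684331 0.1188381  0.04895667]
0.049 72 [0.52303421 0.10046377 0.05173479] [0.5089386  0.08610928 0.04914146] [0.53658783 0.11366939 0.05595045]
0.056 15 [0.50863951 0.13429202 0.05793256] [0.5034138  0.09488036 0.0560147 ] [0.51687287 0.14121258 0.06011914]
0.026 1068 [0.52260764 0.1004126  0.03087629] [0.46836556 0.04549325 0.0260669 ] [0.57740024 0.15467452 0.03592611]
0.008 624 [0.52161569 0.10058693 0.01408988] [0.45462083 0.03264739 0.00829021] [0.59060968 0.16868346 0.01998985]
[[2.29e+02 3.06e+02 5.36e-01 1.08e-01 5.10e-02]
 [2.29e+02 3.07e+02 5.37e-01 1.05e-01 5.00e-02]
 [2.29e+02 3.08e+02 5.37e-01 1.02e-01 4.70e-02]
 [2.29e+02 3.09e+02 5.37e-01 1.00e-01 4.60e-02]
 [2.29e+02 3.10e+02 5.37e-01 9.70e-02 5.10e-02]
 [2.29e+02 3.11e+02 5.36e-01 9.40e-02 5.20e-02]
 [2.30e+02 3.05e+02 5.34e-01 1.11e-01 4.70e-02]
 [2.30e+02 3.06e+02 5.33e-01 1.08e-01 5.50e-02]
 [2.30e+02 3.07e+02 5.34e-01 1.05e-01 4.80e-02]
 [2.30e+02 3.08e+02 5.34e-01 1.03e-01 5.30e-02]
 [2.30e+02 3.09e+02 5.34e-01 1.00e-01 4.60e-02]

[... 5086 characters left out ...]
]]
{'time': 0.6, 'joint_positions': array([-1.26190342,  0.32098122, -0.0700886 ,  1.45053267,  0.02258602,
        1.37081796, -0.0569063 ]), 'qd': array([-0.00126237, -0.0003084 , -0.00045863,  0.00055933,  0.00052654,
       -0.0005167 , -0.00058314]), 'joint_torque': array([-5.99680152e-05, -4.90808058e+01, -4.02876902e-01, -3.12609959e+01,
       -6.36176951e-02,  3.40388739e-02,  1.94557765e-05]), 'position': array([0.18887831, 0.62195062, 0.22258221]), 'tool_rot': array([4.61378578e-01, 3.10748467e+00, 6.55801758e-05]), 'ft_force': array([-0.04331672, -0.05331733, -0.05739694]), 'torque': array([0.00973953, 0.04054965, 0.00549032]), 'grip_force': 0.0, 'grip_width': 1.0011822188596444}
```

View pics/b.png

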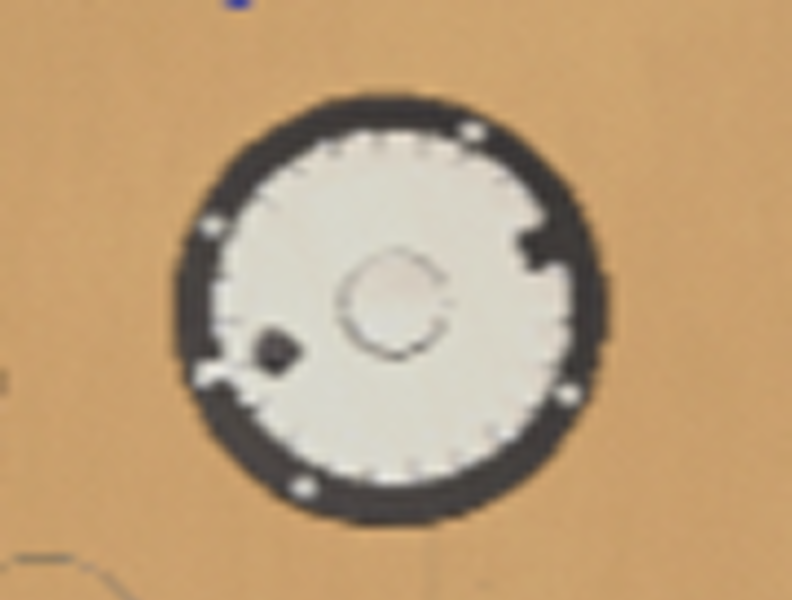

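The crop confirms it: a white plate on a black foot, with the hub at about (393,307), peg at (275,350), lug tab at (208,376) and notch at (545,243). The notch is almost opposite the lug, so the plate needs about a half turn. I'll move above it now.

move_arm(increments="20.8 -32.6 0 0 0 -3.25 60; 20.8 -32.6 0 0 0 -3.25 120; 20.8 -32.6 0 0 0 -3.25 190; 20.8 -32.6 0 0 0 -3.25 190; 20.8 -32.6 0 0 0 -3.25 190; 20.8 -32.6 0 0 0 -3.25 190; 20.8 -32.6 0 0 0 -3.25 190; 20.8 -32.6 0 0 0 -3.25 190", grip_force=8)

```text
time: 1.27
position: [0.356, 0.3595, 0.2229]
tool_rot: [1.152, 2.922, 0.002]
ft_force: [0.2, 0.4, 1.1]
grip_width: 0.478
grip_force: 0.0
```

move_arm(increments="20.8 -32.6 0 0 0 -3.25 190; 20.8 -32.6 0 0 0 -3.25 190; 20.8 -32.6 0 0 0 -3.25 190; 20.8 -32.6 0 0 0 -3.25 190; 20.8 -32.6 0 0 0 -3.25 190; 20.8 -32.6 0 0 0 -3.25 190; 20.8 -32.6 0 0 0 -3.25 190; 20.8 -32.6 0 0 0 -3.25 190")

```text
time: 1.93
position: [0.5225, 0.0986, 0.2231]
tool_rot: [1.78, 2.588, 0.002]
ft_force: [1.0, 0.4, -0.2]
grip_width: 0.256
grip_force: 0.0
```

```bash
cat > w.py <<'E'
from h import *
import sys
C=np.array([.5225,.1005])
def topdown(p,z,n=560,s=4.,):  # orthographic resample at height z, s px/mm; up=+x, left=+y
    i,j=np.indices((n,n)); X=np.stack([C[0]+(n/2-i)/s/1e3,C[1]+(n/2-j)/s/1e3,np.full(i.shape,z)],-1)
    u,v=pix(p,X); return cv2.remap(p["frame"][:,:,::-1],u.astype(np.float32),v.astype(np.float32),cv2.INTER_LINEAR)
s=ctrl.get_state(); p=ctrl.get_image("wrist")
cv2.imwrite("pics/%s.png"%sys.argv[1],np.hstack([cv2.resize(topdown(p,.031),(400,400)),cv2.resize(topdown(p,.022),(400,400))]))
print(s["time"],s["position"],s["tool_rot"],s["joint_positions"],s["ft_force"],s["grip_width"])
c=cloud(p); d=np.hypot(c[...,0]-C[0],c[...,1]-C[1])
k=(d<.022)&(abs(c[...,2]-.05)<.005); print("hub",c[k].mean(0),c[k].min(0),c[k].max(0),k.sum())
k=(d<.055)&(d>.025)&(c[...,2]>.05)&(c[...,2]<.064); print("peg",c[k].mean(0),c[k].min(0),c[k].max(0),k.sum())
E
python3 w.py w1
```

```text
1.9333 [0.52245137 0.0986466  0.22306486] [1.78012767e+00 2.58801348e+00 1.81205340e-03] [-0.67418994  0.06318886  0.45981064  1.76016534 -0.02936738  1.32372745
  0.15774401] [ 1.0305762   0.43054808 -0.1629091 ] 0.2564688586928348
hub [0.52421514 0.10014699 0.0511915 ] [0.50879679 0.08409397 0.04638229] [0.53973773 0.11516592 0.05313258] 562
peg [0.50969955 0.13705594 0.05859894] [0.50466152 0.13120295 0.05140035] [0.51510957 0.14199109 0.06063549] 81
```

View pics/w1.png

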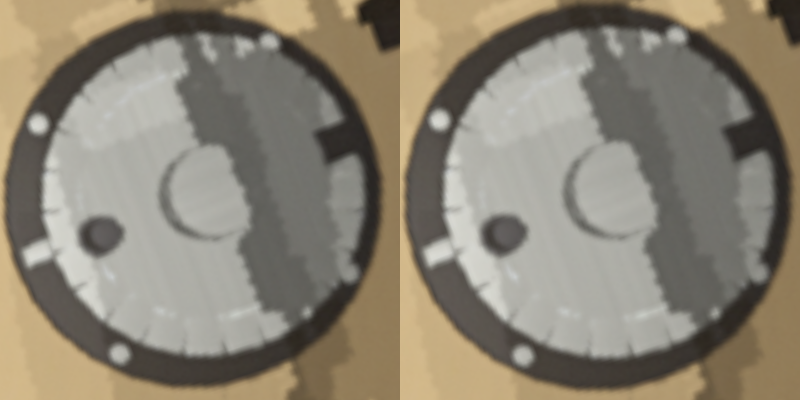

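The wrist view is rectified: left half at z=31 mm, right half at z=22 mm. It shows the lug at (437,251), which is about 109°; the notch at (338,142), about -68°; and the peg at about 111°. The plate needs about +178°. I'll straddle the peg and carry it round.

move_arm(increments="-6.5 19.5 0 0 0 0 190; -6.5 19.5 0 0 0 0 190; 0 0 -36 0 0 0 190; 0 0 -36 0 0 0 190; 0 0 -36 0 0 0 190; 0 0 -36 0 0 0 190; 0 0 -36 0 0 0 190; 0 0 0 0 0 0 190")

```text
time: 2.65
position: [0.503, 0.1379, 0.0362]
tool_rot: [-1.772, -2.586, 0.017]
ft_force: [-2.4, -0.1, -1.4]
grip_width: 0.255
grip_force: 0.0
```

```bash
python3 - <<'E'
import numpy as np
# peg-path: start 111 deg, 32 rows of +5.6 -> 290.2
C=np.array([523.5,100.3]);a=np.radians(111+5.6*np.arange(33));P=C+40*np.c_[np.cos(a),np.sin(a)]
print(P[0]);print(np.round(np.diff(P,axis=0),1).tolist())
from bench import ctrl; s=ctrl.get_state(); print(s["position"],s["ft_force"])
E
```

```text
[509.16528202 137.64321706]
[[-3.6, -1.6], [-3.4, -1.9], [-3.2, -2.2], [-3.0, -2.5], [-2.7, -2.8], [-2.4, -3.1], [-2.1, -3.3], [-1.8, -3.5], [-1.4, -3.6], [-1.1, -3.8], [-0.7, -3.8], [-0.3, -3.9], [0.1, -3.9], [0.4, -3.9], [0.8, -3.8], [1.2, -3.7], [1.6, -3.6], [1.9, -3.4], [2.2, -3.2], [2.5, -3.0], [2.8, -2.7], [3.1, -2.4], [3.3, -2.1], [3.5, -1.8], [3.6, -1.5], [3.8, -1.1], [3.8, -0.7], [3.9, -0.3], [3.9, 0.0], [3.9, 0.4], [3.8, 0.8], [3.7, 1.2]]
[0.5029939  0.13785572 0.03620287] [-2.37983814 -0.13203595 -1.37604158]
```

move_arm(increments="0 0 0 0 0 0 190; 0 0 0 0 0 0 190; 0 0 0 0 0 0 190; 0 0 0 0 0 0 190; 0 0 0 0 0 0 190; 0 0 0 0 0 0 190; 0 0 0 0 0 0 190; 0 0 0 0 0 0 190")

```text
time: 3.32
position: [0.5088, 0.1395, 0.0429]
tool_rot: [1.777, 2.591, 0.001]
ft_force: [-0.3, -0.1, 0.8]
grip_width: 0.255
grip_force: 0.0
```

move_arm(increments="-3.6 -1.6 0 0 0 4.3 190; -3.4 -1.9 0 0 0 4.3 190; -3.2 -2.2 0 0 0 4.3 190; -3.0 -2.5 0 0 0 4.3 190; -2.7 -2.8 0 0 0 4.3 190; -2.4 -3.1 0 0 0 4.3 190; -2.1 -3.3 0 0 0 4.3 190; -1.8 -3.5 0 0 0 4.3 190")

```text
time: 3.98
position: [0.4865, 0.1193, 0.0428]
tool_rot: [0.925, 3.002, 0.002]
ft_force: [-0.4, 2.1, 1.1]
grip_width: 0.258
grip_force: 0.8
```

move_arm(increments="-1.4 -3.6 0 0 0 4.3 190; -1.1 -3.8 0 0 0 4.3 190; -0.7 -3.8 0 0 0 4.3 190; -0.3 -3.9 0 0 0 4.3 190; 0.1 -3.9 0 0 0 4.3 190; 0.4 -3.9 0 0 0 4.3 190; 0.8 -3.8 0 0 0 4.3 190; 1.2 -3.7 0 0 0 4.3 190")

```text
time: 4.65
position: [0.485, 0.0885, 0.0425]
tool_rot: [0.004, -3.141, -0.001]
ft_force: [0.1, 0.7, 0.3]
grip_width: 0.256
grip_force: 0.6
```

Contact is gentle and the path tracks well, so I'll continue.

move_arm(increments="1.6 -3.6 0 0 0 4.3 190; 1.9 -3.4 0 0 0 4.3 190; 2.2 -3.2 0 0 0 4.3 190; 2.5 -3.0 0 0 0 4.3 190; 2.8 -2.7 0 0 0 4.3 190; 3.1 -2.4 0 0 0 4.3 190; 3.3 -2.1 0 0 0 4.3 190; 3.5 -1.8 0 0 0 4.3 190")

```text
time: 5.32
position: [0.5056, 0.0659, 0.0423]
tool_rot: [0.932, -2.998, -0.001]
ft_force: [-0.9, 0.4, 0.6]
grip_width: 0.251
grip_force: 0.6
```

move_arm(increments="3.6 -1.5 0 0 0 4.3 190; 3.8 -1.1 0 0 0 4.3 190; 3.8 -0.7 0 0 0 4.3 190; 3.9 -0.3 0 0 0 4.3 190; 3.9 0 0 0 0 4.3 190; 3.9 0.4 0 0 0 4.3 190; 3.8 0.8 0 0 0 4.3 190; 0 0 0 0 0 4.3 190")

```text
time: 5.98
position: [0.5333, 0.0636, 0.0424]
tool_rot: [1.777, -2.59, -0.0]
ft_force: [0.1, -0.7, -0.2]
grip_width: 0.254
grip_force: 0.2
```

```bash
python3 w.py w2
```

```text
5.9833 [0.53330743 0.06357741 0.0423907 ] [ 1.77740641e+00 -2.59001769e+00 -4.10184289e-04] [-0.34983899  0.24788675  0.20331125  1.93512795 -0.06040905  0.96477301
  2.65555507] [ 0.08284281 -0.68775197 -0.24746121] 0.2539576237896635
hub [0.53623087 0.10343062 0.05129022] [0.53003311 0.09560183 0.04951045] [0.54070229 0.1148049  0.05298879] 223
peg [0.5260293  0.05870426 0.05754661] [0.51162276 0.04978146 0.0500153 ] [0.54772723 0.07445197 0.06399225] 709
```

View pics/w2.png

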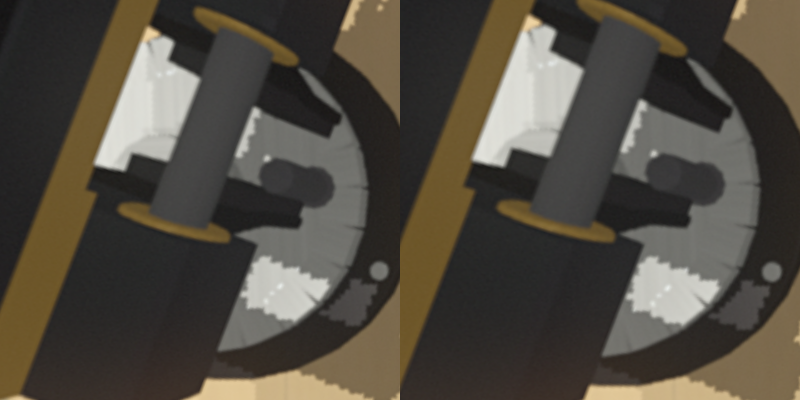

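The peg (flange about (318,187) in the left half) sits at about -85°, trailing in the fingers, and the target is about -71°. Joint 7 is near its limit, so I won't turn further that way. I'll shift to the target and close to centre the peg.

move_arm(increments="1.5 -0.6 0 0 0 -1 190; 1.5 -0.6 0 0 0 -1 190; 0 0 0 0 0 0 230; 0 0 0 0 0 0 235; 0 0 0 0 0 0 235; 0 0 0 0 0 0 235; 0 0 0 0 0 0 235; 0 0 0 0 0 0 235")

```text
time: 6.7
position: [0.5355, 0.0633, 0.0423]
tool_rot: [1.728, -2.623, -0.002]
ft_force: [-2.5, 3.9, -0.7]
grip_width: 0.12
grip_force: 8.0
```

move_arm(increments="0 0 0 0 0 0 235; 0 0 0 0 0 0 190; 0 0 0 0 0 0 190; 0 0 0 0 0 0 190; 0 0 35 0 0 -5 190; 0 0 35 0 0 -5 190; -6 18 35 0 0 -5 190; -6 18 35 0 0 -5 190")

```text
time: 7.37
position: [0.5249, 0.096, 0.1846]
tool_rot: [-1.232, 2.889, -0.003]
ft_force: [1.0, 0.3, 0.1]
grip_width: 0.252
grip_force: 0.0
```

move_arm(increments="-6 6 30 0 0 -7 255; 0 0 0 0 0 -7 255; 0 0 0 0 0 -7 255; 0 0 0 0 0 -7 255; 0 0 0 0 0 -7 255; 0 0 0 0 0 0 255; 0 0 0 0 0 0 255; 0 0 0 0 0 0 255")

```text
time: 8.03
position: [0.5185, 0.1037, 0.2128]
tool_rot: [-0.324, 3.124, -0.0]
ft_force: [0.3, 0.1, 0.5]
grip_width: 0.004
grip_force: 0.0
```

```bash
python3 w.py w3
```

```text
8.0333 [0.51845633 0.10370298 0.21275697] [-3.23999871e-01  3.12409267e+00 -4.56340668e-04] [-0.47405911  0.06466287  0.23696513  1.77428244 -0.01532546  1.30378106
  1.54394014] [0.2648819  0.13528741 0.53283121] 0.004311891443819158
hub [0.52474381 0.09858663 0.05127957] [0.50985909 0.08314713 0.04520725] [0.54082654 0.11395898 0.05350921] 584
peg [0.53318    0.05994898 0.05820625] [0.52852338 0.05475032 0.0507915 ] [0.53954683 0.06501141 0.06088447] 88
```

View pics/w3.png

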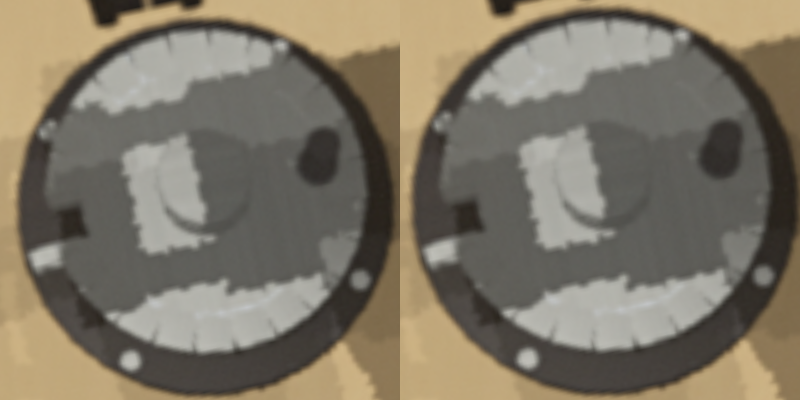

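The hub is at (205,180). The notch at (70,218) in the left half is about 101°, and the lug at (440,252) in the right half is about 109°. That leaves about +7.5°. I'll re-grip the peg with the fingers properly tangential, centred on the target position.

move_arm(increments="4.8 -10.5 -10 0 0 -7 220; 4.8 -10.5 -10 0 0 -7 167; 4.8 -10.5 -10 0 0 -7 167; 4.8 -10.5 -10 0 0 -7 167; 0 0 -10 0 0 -7 167; 0 0 -10 0 0 -7 167; 0 0 -10 0 0 -7 167; 0 0 -10 0 0 -7 167")

```text
time: 8.75
position: [0.5374, 0.0619, 0.1321]
tool_rot: [1.191, 2.907, -0.0]
ft_force: [0.3, -0.5, 0.7]
grip_width: 0.343
grip_force: 0.0
```

move_arm(increments="0 0 -5 0 0 -6 167; 0 0 -5 0 0 -6 167; 0 0 -5 0 0 -6 167; 0 0 -5 0 0 -6 167; 0 0 -5 0 0 -6 167; 0 0 0 0 0 0 167; 0 0 0 0 0 0 167; 0 0 0 0 0 0 167")

```text
time: 9.42
position: [0.5375, 0.0622, 0.1079]
tool_rot: [1.893, 2.507, 0.0]
ft_force: [1.1, -0.4, -0.4]
grip_width: 0.346
grip_force: 0.0
```

move_arm(increments="0 0 -15 0 0 0 167; 0 0 -15 0 0 0 167; 0 0 -15 0 0 0 167; 0 0 -10 0 0 0 167; 0 0 -10 0 0 0 167; 0 0 0 0 0 0 167; 0 0 0 0 0 0 167; 0 0 0 0 0 0 167")

```text
time: 10.08
position: [0.5379, 0.0623, 0.0433]
tool_rot: [1.896, 2.504, 0.001]
ft_force: [0.4, 0.6, 0.6]
grip_width: 0.347
grip_force: 0.0
```

move_arm(increments="0 0 0 0 0 0 200; 0 0 0 0 0 0 220; 0 0 0 0 0 0 235; 0 0 0 0 0 0 235; 0 0 0 0 0 0 235; 0 0 0 0 0 0 235; 0 0 0 0 0 0 235; 0 0 0 0 0 0 235")

```text
time: 10.75
position: [0.5374, 0.0621, 0.0427]
tool_rot: [1.897, 2.504, -0.0]
ft_force: [-1.3, -0.9, 1.6]
grip_width: 0.121
grip_force: 8.0
```

move_arm(increments="0 0 0 0 0 0 180; 0 0 0 0 0 0 180; 0 0 0 0 0 0 180; 0 0 30 0 0 0 180; 0 0 30 0 0 0 180; -4 12 30 0 0 0 220; -4 12 30 0 0 0 255; -5 14 30 0 0 0 255")

```text
time: 11.42
position: [0.5242, 0.1002, 0.194]
tool_rot: [1.898, 2.503, 0.0]
ft_force: [1.4, -0.3, 0.0]
grip_width: 0.147
grip_force: 0.0
```

move_arm(increments="0 0 0 0 0 0 255; 0 0 0 0 0 0 255; 0 0 0 0 0 0 255; 0 0 0 0 0 0 255; 0 0 0 0 0 0 255; 0 0 0 0 0 0 255; 0 0 0 0 0 0 255; 0 0 0 0 0 0 255")

```text
time: 12.08
position: [0.5241, 0.1, 0.1921]
tool_rot: [-1.897, -2.504, 0.001]
ft_force: [0.1, -0.2, -0.0]
grip_width: 0.008
grip_force: 0.0
```

```bash
python3 w.py w4
```

```text
12.0833 [0.52414068 0.09998398 0.19205032] [-1.89731152e+00 -2.50352332e+00  1.27089750e-03] [-0.5645205   0.08935793  0.34677811  1.79378923 -0.03154236  1.26472415
  0.06428986] [ 0.08342633 -0.20275625 -0.025664  ] 0.007924224167681926
hub [0.52554811 0.09974465 0.05110786] [0.50993607 0.08363932 0.04502607] [0.54141363 0.11475346 0.05342316] 665
peg [0.53832484 0.06249784 0.05787132] [0.53331256 0.05615773 0.05058215] [0.54377013 0.06674491 0.06071983] 95
```

View pics/w4.png

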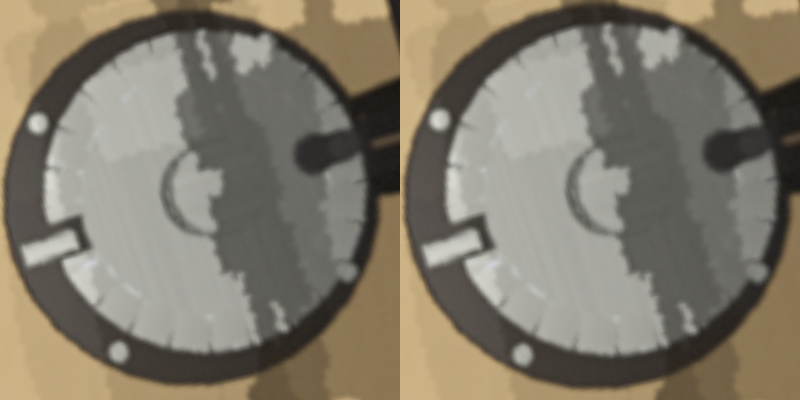

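The notch now surrounds the lug (left half, lug at about (50,245)). I'll measure how well it is centred before pressing.

```bash
cat > q.py <<'E'
from h import *
p=ctrl.get_image("wrist"); H=np.array([.5250,.0997])
u0,v0=pix(p,[.506,.152,.025]); u0,v0=int(u0),int(v0); f=p["frame"][:,:,::-1]
cv2.imwrite("pics/q.png",cv2.resize(f[v0-35:v0+35,u0-45:u0+45],(720,560),interpolation=cv2.INTER_CUBIC))
g=cv2.cvtColor(p["frame"],cv2.COLOR_RGB2GRAY)
for z in(.031,.022):
  for r in(.048,.051,.060,.063):
    a=np.radians(np.arange(96,124,1.)); X=np.c_[H[0]+r*np.cos(a),H[1]+r*np.sin(a),np.full(a.size,z)]
    u,v=pix(p,X); print(z,r,cv2.remap(g,u.astype(np.float32)[None],v.astype(np.float32)[None],1)[0].tolist())
E
python3 q.py
```

```text
0.031 0.048 [175, 175, 174, 169, 139, 105, 75, 64, 68, 87, 117, 150, 170, 178, 181, 185, 188, 170, 134, 96, 119, 166, 193, 198, 195, 194, 196, 198]
0.031 0.051 [200, 200, 199, 196, 180, 147, 105, 82, 82, 100, 129, 161, 188, 197, 201, 202, 191, 157, 102, 107, 150, 196, 203, 198, 195, 195, 198, 203]
0.031 0.06 [81, 82, 82, 82, 82, 82, 82, 82, 80, 86, 120, 167, 192, 201, 204, 205, 196, 175, 127, 86, 81, 82, 83, 83, 83, 83, 83, 83]
0.031 0.063 [82, 82, 84, 83, 84, 84, 84, 84, 82, 88, 125, 168, 189, 202, 208, 208, 191, 146, 97, 81, 83, 84, 84, 84, 84, 83, 83, 83]
0.022 0.048 [187, 188, 186, 175, 144, 109, 80, 66, 74, 99, 130, 163, 184, 194, 198, 201, 200, 180, 144, 97, 112, 149, 191, 199, 198, 195, 194, 197]
0.022 0.051 [201, 200, 199, 197, 178, 146, 106, 81, 82, 98, 123, 156, 187, 197, 201, 203, 201, 172, 124, 107, 135, 193, 202, 202, 197, 194, 196, 200]
0.022 0.06 [81, 82, 82, 81, 81, 82, 82, 82, 81, 87, 121, 166, 191, 201, 204, 206, 198, 178, 133, 93, 82, 82, 82, 83, 83, 83, 84, 83]
0.022 0.063 [82, 83, 83, 83, 84, 84, 84, 83, 82, 87, 121, 163, 185, 202, 208, 210, 198, 158, 105, 80, 83, 84, 83, 84, 85, 82, 84, 84]
```

View pics/q.png

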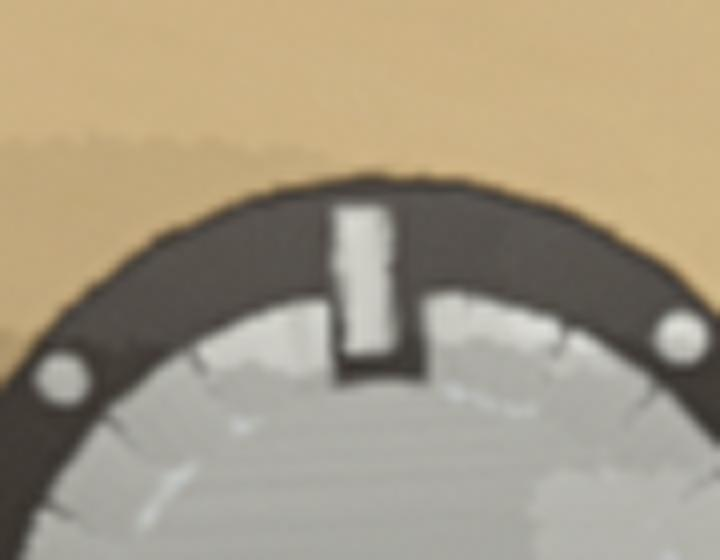

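The enlarged crop shows the notch spanning columns 332–427 and the lug 338–396. The profiles put the notch at 108.1° and the lug at 110.0°, which is 0.033 rad off and too near the 0.04 limit. I'll nudge the peg 1.3 mm further.

move_arm(increments="4.6 -12.5 0 0 0 0 210; 5 -12.5 0 0 0 0 180; 5 -12.5 0 0 0 0 180; 0 0 -30 0 0 0 180; 0 0 -30 0 0 0 180; 0 0 -20 0 0 0 180; 0 0 0 0 0 0 180; 0 0 0 0 0 0 180")

```text
time: 12.85
position: [0.5382, 0.0626, 0.112]
tool_rot: [-1.896, -2.503, 0.003]
ft_force: [0.5, 0.1, 0.2]
grip_width: 0.291
grip_force: 0.0
```

move_arm(increments="0 0 -20 0 0 0 180; 0 0 -20 0 0 0 180; 0 0 -15 0 0 0 180; 0 0 -14 0 0 0 180; 0 0 0 0 0 0 180; 0 0 0 0 0 0 180; 0 0 0 0 0 0 180; 0 0 0 0 0 0 180")

```text
time: 13.52
position: [0.5404, 0.063, 0.0454]
tool_rot: [1.896, 2.503, 0.004]
ft_force: [0.1, -0.7, -0.6]
grip_width: 0.296
grip_force: 0.0
```

move_arm(increments="0 0 0 0 0 0 200; 0 0 0 0 0 0 220; 0 0 0 0 0 0 235; 0 0 0 0 0 0 235; 0 0 0 0 0 0 235; 0 0 0 0 0 0 235; 0 0 0 0 0 0 235; 0 0 0 0 0 0 235")

```text
time: 14.18
position: [0.5389, 0.0626, 0.0437]
tool_rot: [1.897, 2.504, -0.0]
ft_force: [-0.1, -0.7, 2.9]
grip_width: 0.12
grip_force: 8.0
```

move_arm(increments="0 0 0 0 0 0 180; 0 0 0 0 0 0 180; 0 0 0 0 0 0 180; 0 0 30 0 0 0 180; 0 0 30 0 0 0 180; -5 12.5 30 0 0 0 220; -5 12.5 30 0 0 0 255; -4.6 12.5 30 0 0 0 255")

```text
time: 14.85
position: [0.5239, 0.1006, 0.1949]
tool_rot: [-1.898, -2.504, -0.0]
ft_force: [0.2, 0.6, 0.4]
grip_width: 0.145
grip_force: 0.0
```

move_arm(increments="0 0 0 0 0 0 255; 0 0 0 0 0 0 255; 0 0 0 0 0 0 255; 0 0 0 0 0 0 255; 0 0 0 0 0 0 255; 0 0 0 0 0 0 255; 0 0 0 0 0 0 255; 0 0 0 0 0 0 255")

```text
time: 15.52
position: [0.5241, 0.1, 0.1931]
tool_rot: [-1.897, -2.503, 0.001]
ft_force: [-0.7, -0.1, 0.1]
grip_width: 0.006
grip_force: 0.0
```

```bash
python3 q.py
```

```text
0.031 0.048 [185, 191, 191, 180, 176, 176, 174, 135, 100, 100, 135, 166, 179, 182, 182, 184, 185, 178, 159, 122, 84, 88, 124, 177, 194, 199, 197, 193]
0.031 0.051 [202, 202, 201, 200, 199, 199, 195, 156, 117, 109, 141, 168, 186, 196, 200, 201, 195, 160, 115, 84, 73, 80, 130, 176, 197, 200, 195, 193]
0.031 0.06 [83, 82, 82, 83, 83, 82, 81, 81, 81, 82, 104, 155, 193, 203, 205, 204, 191, 163, 116, 86, 83, 83, 83, 84, 82, 82, 82, 83]
0.031 0.063 [83, 83, 83, 83, 84, 84, 84, 84, 82, 81, 112, 163, 189, 202, 207, 206, 192, 153, 101, 80, 83, 84, 83, 83, 84, 84, 83, 84]
0.022 0.048 [195, 195, 189, 182, 183, 187, 182, 142, 107, 112, 147, 173, 188, 195, 198, 199, 197, 185, 163, 124, 94, 80, 97, 149, 183, 198, 199, 196]
0.022 0.051 [202, 201, 201, 200, 199, 198, 193, 156, 118, 108, 132, 161, 184, 195, 201, 202, 200, 173, 132, 94, 74, 73, 109, 158, 197, 202, 198, 194]
0.022 0.06 [82, 82, 82, 83, 83, 82, 82, 82, 81, 84, 106, 156, 193, 203, 205, 206, 198, 175, 133, 97, 83, 83, 83, 83, 85, 82, 82, 83]
0.022 0.063 [83, 83, 82, 84, 83, 84, 84, 85, 82, 82, 109, 160, 186, 202, 208, 209, 199, 169, 112, 80, 82, 85, 84, 83, 84, 84, 83, 84]
```

Notch at 110.7° and lug at 110.1°, so it's aligned within 0.01 rad. Next I press the hub with shut fingers.

move_arm(increments="1 0 -20 0 0 0 255; 0 0 -20 0 0 0 255; 0 0 -20 0 0 0 255; 0 0 -20 0 0 0 255; 0 0 -20 0 0 0 255; 0 0 -15 0 0 0 255; 0 0 -10 0 0 0 255; 0 0 0 0 0 0 255")

```text
time: 16.23
position: [0.5237, 0.0998, 0.0664]
tool_rot: [-1.896, -2.502, 0.005]
ft_force: [0.1, -0.1, -0.3]
grip_width: 0.003
grip_force: 0.0
```

move_arm(increments="0 0 0 0 0 0 255; 0 0 0 0 0 0 255; 0 0 -3 0 0 0 255; 0 0 -3 0 0 0 255; 0 0 -2 0 0 0 255; 0 0 -2 0 0 0 255; 0 0 -2 0 0 0 255; 0 0 0 0 0 0 255")

```text
time: 16.9
position: [0.525, 0.1002, 0.0561]
tool_rot: [-1.897, -2.504, 0.001]
ft_force: [-0.0, -0.4, -0.3]
grip_width: 0.008
grip_force: 0.0
```

move_arm(increments="0 0 -2 0 0 0 255; 0 0 -2 0 0 0 255; 0 0 -1 0 0 0 255; 0 0 -1 0 0 0 255; 0 0 -1 0 0 0 255; 0 0 0 0 0 0 255; 0 0 0 0 0 0 255; 0 0 0 0 0 0 255")

```text
time: 17.57
position: [0.5253, 0.1003, 0.0499]
tool_rot: [1.897, 2.504, 0.0]
ft_force: [-1.9, -0.1, 4.9]
grip_width: 0.006
grip_force: 2.4
```

move_arm(increments="0 0 -1 0 0 0 255; 0 0 -1 0 0 0 255; 0 0 -1 0 0 0 255; 0 0 -1 0 0 0 255; 0 0 -1 0 0 0 255; 0 0 0 0 0 0 255; 0 0 0 0 0 0 255; 0 0 0 0 0 0 255")

```text
time: 18.23
position: [0.5253, 0.1003, 0.0447]
tool_rot: [1.897, 2.504, 0.0]
ft_force: [-2.0, -0.1, 4.0]
grip_width: 0.006
grip_force: 2.4
```

move_arm(increments="0 0 -1 0 0 0 255; 0 0 -1 0 0 0 255; 0 0 -1 0 0 0 255; 0 0 -1 0 0 0 255; 0 0 0 0 0 0 255; 0 0 0 0 0 0 255; 0 0 0 0 0 0 255; 0 0 0 0 0 0 255")

```text
time: 18.9
position: [0.5254, 0.1003, 0.042]
tool_rot: [-1.897, -2.504, -0.001]
ft_force: [-5.7, -0.8, 14.7]
grip_width: 0.002
grip_force: 7.2
```

The hub top is at 42 mm, which is the seated height, and the force is rising. I'll press a little more, then withdraw.

move_arm(increments="0 0 -0.7 0 0 0 255; 0 0 0 0 0 0 255; 0 0 0 0 0 0 255; 0 0 2 0 0 0 255; 0 0 5 0 0 0 255; 0 0 20 0 0 0 255; 0 0 35 0 0 0 255; 0 0 35 0 0 0 255")

```text
time: 19.57
position: [0.5241, 0.0999, 0.1365]
tool_rot: [-1.896, -2.503, 0.005]
ft_force: [0.8, -0.0, 0.8]
grip_width: 0.006
grip_force: 0.0
```

move_arm(increments="0 0 35 0 0 0 255; 0 0 20 0 0 0 255; 0 0 0 0 0 0 255; 0 0 0 0 0 0 255; 0 0 0 0 0 0 255; 0 0 0 0 0 0 255; 0 0 0 0 0 0 255; 0 0 0 0 0 0 255")

```text
time: 20.23
position: [0.5246, 0.1001, 0.1906]
tool_rot: [-1.896, -2.503, 0.003]
ft_force: [0.2, 0.3, 0.6]
grip_width: 0.003
grip_force: 0.0
```

```bash
python3 q.py; python3 - <<'E'
from h import *
p=ctrl.get_image("wrist");c=cloud(p);d=np.hypot(c[...,0]-.525,c[...,1]-.0997)
k=d<.013;print("hub z",np.median(c[k][:,2]))
k=(d>.022)&(d<.054)
b=np.arctan2(c[...,1]-.0997,c[...,0]-.525)
for i in range(-3,3):
    q=k&(b>i*np.pi/3)&(b<(i+1)*np.pi/3);print(q.sum(),np.median(c[q][:,2]))
print(ctrl.get_state()["position"],ctrl.get_state()["ft_force"])
E
```

```text
0.031 0.048 [178, 183, 183, 176, 172, 173, 158, 120, 80, 89, 120, 153, 172, 179, 183, 187, 191, 164, 122, 86, 71, 106, 155, 189, 200, 198, 198, 197]
0.031 0.051 [199, 201, 200, 197, 195, 193, 187, 157, 112, 99, 118, 157, 192, 199, 202, 201, 188, 157, 115, 85, 79, 107, 155, 194, 199, 197, 197, 201]
0.031 0.06 [82, 82, 83, 83, 84, 83, 82, 82, 81, 91, 129, 170, 193, 202, 206, 205, 192, 157, 109, 83, 83, 83, 83, 84, 83, 83, 83, 82]
0.031 0.063 [82, 82, 83, 84, 84, 84, 85, 84, 82, 89, 119, 158, 187, 203, 209, 209, 181, 123, 85, 82, 83, 84, 85, 85, 84, 84, 83, 84]
0.022 0.048 [183, 186, 182, 176, 175, 180, 164, 128, 87, 100, 131, 167, 189, 196, 200, 201, 201, 177, 142, 102, 78, 94, 131, 181, 196, 199, 198, 199]
0.022 0.051 [202, 203, 203, 200, 199, 196, 189, 167, 124, 102, 115, 156, 191, 199, 202, 202, 194, 168, 130, 98, 79, 82, 130, 177, 198, 200, 195, 196]
0.022 0.06 [82, 83, 82, 84, 83, 83, 83, 83, 81, 92, 127, 168, 190, 201, 206, 207, 199, 165, 113, 84, 83, 83, 84, 85, 84, 83, 83, 82]
0.022 0.063 [83, 83, 84, 84, 84, 84, 85, 84, 82, 86, 112, 151, 183, 202, 209, 210, 193, 143, 94, 81, 83, 83, 84, 85, 85, 84, 84, 84]
hub z 0.2170932773186644
884 0.02234386095118268
838 0.022532658981484377
838 0.022418058274989577
8625 0.29988873573309704
21441 0.2863793476394595
22473 0.29539194871310365
[0.52495344 0.10017569 0.19113421] [ 0.33904607  0.22949948 -0.46408533]
```

View pics/q.png

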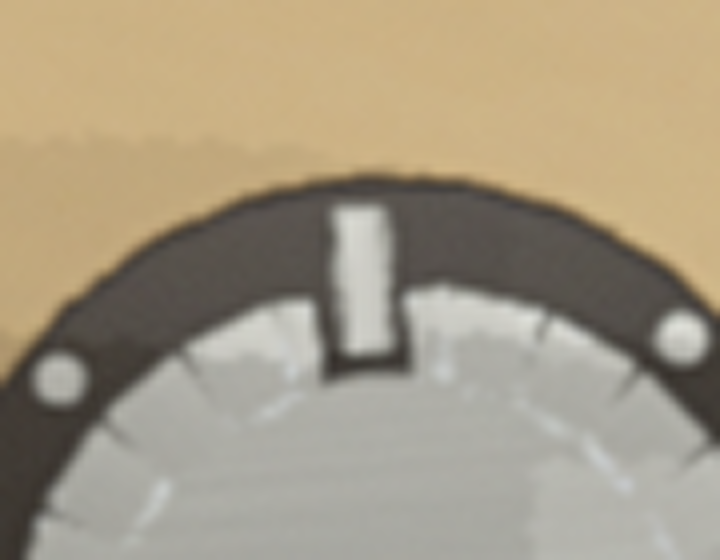

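The plate's top reads 22.4 mm against 22 mm when seated. It is level on the sides I can see, and the lug sits centred in the notch (columns 332–392 inside 322–410). The hand is clear, so I'll hand the job in.

```bash
python3 -c "
from bench import ctrl
print(ctrl.close_job())"
```

```text
the job is handed in; nothing more can be done
None
```

The plate is turned about a half turn and pressed fully home with the lug centred in the notch, the hand is clear, and the job was handed in after about 20 s; no verdict was returned.

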